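# Put the T-handle hex key back in the tool cup

## Robot

A 6-joint arm with a two-finger parallel gripper is mounted at the origin on the work surface. World frame = base frame: x ahead of the robot, y to its left, z up, the work surface at z = 0. Lengths are in m, angles in rad, forces in N, time in s.
With the tool pointing down it reaches from about 0.3 to 0.85 m from the base axis. Payload 5.4 kg.
Tool frame: the origin (TCP) lies between the finger pads; the fingertips stand manip.tips_ahead ahead of it and the grasp point (between the pads) lies 5 mm behind it (manip.tips_ahead is the distance from the TCP to the fingertips, in m); z points along the fingers, y is the line along which they close (so a half turn about z gives the same grasp; the last joint's range is limited). The gripper opens to 85 mm and grips with 20 to 120 N. Pads are 22 mm wide; open, the fingers measure 114 mm over their backs; the gripper's body (76 mm by 85 mm) begins 54 mm behind the grasp point. The pads swing forward as they close: fully open they stand 13 mm farther back than shut.
Start: joints at [-1.518, 0.158, 1.597, -0, 1.386, -0.21], TCP at [0.149, -0.555, 0.245] pointing down, gripper open.
Joint ranges: [-2.91, 2.91], [-0.94, 2.29], [0.18, 2.7], [-1.29, 4.43], [0.17, 2.64], [-3, 3]. Speed limits (rad/s): [2.57, 2.57, 3.14, 3.14, 3.14, 3.14].

## Interface

Orientations are given as a rotation vector (axis times angle).
In Python, from bench import manip gives the robot as it stands. The module is installed in compiled form; this text tells all that it offers.
- The arm moves only by the tool apply_moves, never from a script. Its argument "commands" is a list that holds one entry, the list of rows, each a list of 7 numbers: the shift along the tool's x, y, z in units of 40 mm (1.0 is 40 mm), then the turn, a rotation vector about the tool's x, y, z in units of 0.12 rad (1.0 is 0.12 rad), then the closure, from 0 (fully open) to 1 (shut). In form: [[[x, y, z, ax, ay, az, fingers], ...]]. A call has 1 to 20 rows; each row shifts and turns the commanded pose from where the row before left it, along the tool's axes as they then stand; what a row does not reach is not made up. A row lasts 1/8 s, in which the tool goes at most 62.5 mm and 10.7 degrees, less where a joint would pass 70% of its speed; a pose out of reach is approached as far as the arm can. A call with a number of a shift or a turn outside -1 to 1 is refused whole. A call with a gripper value outside its range is refused whole. The fingers move at their own pace and stop on an object; "force" is the grip in N (left out, the last holds). Time passes only in rows, so rows that do not move let the fingers close. It gives the time, the measured TCP pose, the force, the opening and the grip force at its end, in the units of the state.
- manip.state(): the state, without advancing time (a new reading comes with each control period).
- manip.get_image(name): name is "side" or "top" or "wrist"; returns a dict with "image" (400x640x3 uint8, red, green, blue), "depth" (400x640 float32, m along the optical axis (not along the pixel's ray), 0 where there is no reading), "fx", "fy", "cx", "cy" (pixels), "rvec" (rotation vector, rad) and "tvec" (3), from world to camera coordinates, as OpenCV has them; the wrist camera has in their place "tool_from_camera" (4x4, takes a point from camera to tool coordinates, whose origin is the TCP and whose axes are the flange's). Camera axes: x right, y down, z forward; pixel columns grow to the right and rows downward; lengths in m; the calibration is good to about 2 mm. The wrist camera is an equidistant fisheye: a pixel r from the principal point sees the ray r / f radians off the axis. A picture is of the moment at which its call begins: read the wrist's pose just before it.
- manip.hand_in(): hands the job in; it is judged then, once.
The state is a dict: "clock": time; "q": joint angles; "qvel": joint speeds; "tau": joint torques, N m; "eef_pos": TCP position; "tcp_rot": TCP orientation; "wrist_force": force on the tool from outside, world axes, zero at the start; "wrist_torque": the same for the moment, N m; "finger_gap": finger opening in m; "grasp_force": force on a finger pad.
Only numpy, scipy, OpenCV 4.12 (cv2) and the standard library are available. Lean on these libraries where they do the work, as an engineer would, in place of code of your own. Each camera call takes 0.05 s, during which the arm holds its last target. There are 200 camera calls.

## Task

Take the T-handle hex key off the two-pronged hook: lift it straight up past the upturned tips before drawing it away. Lower it foot first into the deep metal cup, keeping hold until its foot is at the bottom, and leave it leaning on the rim between the two raised ears. Leave the other things on the bench where they are.

Things in the scene. Friction and masses are not known exactly. Their poses are not given: they have to be found in the camera images.
- key: Loose T-handle hex key, about 110 g: straight dark steel shaft, 9 mm thick, 168 mm long up to a black plastic cross bar (round, 16 mm thick, 110 mm long). Origin at the centre of the shaft's foot; z along the shaft to the bar, y along the bar. Starts hanging upright, bar across the hook's two prongs, shaft down between them. Centre of mass about 110 mm above the foot.
- key_bar (a point): centre of the key's cross bar, on the bar's axis, 176 mm above the foot; same axes as the key. The middle of the bar, between the prongs, is free to grasp from above.
- key_neck (a point): point on the axis of the key's shaft, 118 mm above the foot: about where the shaft crosses the cup's rim when it leans there; same axes as the key.
- hook: Fixed two-pronged steel hook on a stand. Origin on the bench under its 24 mm square post; z up; prongs point along -x. Base plate x -85 to +45, y +-60, 12 mm thick. Two 8 mm round prongs at y +-35 mm, axes 235 mm up, run out level to x = -105 mm, then turn straight up to 273 mm. Post and joining bar (x = 0) reach 239 mm. The key's bar starts about x = -78, its axis 247 mm up.
- hook_tips (a point): midway between the two upturned tips of the hook, at the height of their tops (273 mm above the bench); same axes as the hook. The key's bar must rise 34 mm to pass over them.
- cup: Fixed deep round aluminium cup on a 100 mm square, 6 mm thick foot plate, turned any way. Origin at the centre of the underside; z up. Outer diameter 68, inner 60 mm, rim 116 mm above the bench. On its +x side two dark steel ears, 14 mm wide, 4 mm thick, on the outside of the wall, rise 18 mm above the rim either side of the x axis, about 28 mm apart; the shaft is to lean in this gap.
- cup_floor (a point): centre of the cup's inner floor, 6 mm above the bench, 110 mm below the rim; same axes as the cup.
- cup_rest (a point): inner edge of the cup's rim midway between the two ears, 30 mm from the cup's axis along the cup's +x, at rim height (116 mm); the shaft should finally rest here. Same axes as the cup.
- bin: bystander: loose open blue plastic bin of screws, 100 x 150 x 55 mm high, origin under its centre
- bolt: bystander: loose steel bolt standing on its head, 40 mm across, 60 mm high, origin under its centre
- washer: bystander: loose thick steel washer lying flat, 60 mm across, 8 mm thick, origin under its centre
- clevis: bystander: loose yellow clevis bracket, 90 x 80 mm, 75 mm high, origin under its centre
Not all that is in view belongs to the job. There is more than one size of the cup; the one meant has the size given above.

How it is judged:
On the way, in this order (a step that is already met when the one before it is completed fails the run):
1. the held key's bar is lifted above the upturned tips while it is still behind them (not yet drawn away) (contact force between the fingers and key above 1 N and z of key_bar in the frame of hook_tips above 0.006 m and x of key_bar in the frame of hook_tips between 0 and 0.09 m and horizontal distance between key_bar and hook_tips below 0.1 m), for 0.05 s.
2. the key, still held, has its foot inside the cup within 15 mm of the cup's floor (contact force between the fingers and key above 1 N and z of key in the frame of cup_floor below 0.015 m and horizontal distance between key and cup_floor below 0.032 m), for 0.05 s.
At the end, for the whole second after the job is handed in: Released and still in the cup: foot within 10 mm of the floor, shaft 6 to 34 degrees off vertical, leaning between the ears: at the neck point its axis is at most 11 mm inside or 8 mm outside the rim's inner edge and within 13 mm sideways of the gap's middle (z of key in the frame of cup_floor below 0.01 m and horizontal distance between key and cup_floor below 0.032 m and x of key_neck in the frame of cup_rest between -0.011 and 0.008 m and y of key_neck in the frame of cup_rest between -0.013 and 0.013 m and angle between key_bar's own z axis and vertical between 0.1 and 0.6 rad and contact force between the fingers and key below 0.05 N and linear speed of key below 0.02 m/s and angular speed of key below 0.2 rad/s); the robot touches nothing.
It fails at once if a bystander (bin, bolt, washer or clevis) is moved more than 30 mm (distance of any of bin, bolt, washer, clevis from where it was at the start of the episode above 0.03 m).
It also fails if it takes over 48 s, if anything falls off the work surface, if the arm or the gripper's body presses on something with over 40 N, if the wrist force passes 120 N, or if a joint passes its speed limit or range.

## Working session

There is one attempt and no reset: what is moved stays moved. The work goes in short steps, Python scripts to look and compute and a tool call to move; the robot and the scene stay as the last step left them, time stands still between calls to the robot, and variables do not carry over. Pictures are saved under pics/ and viewed, at most 10 in all, crops included, and the job is handed in when it is done.

Besides the shell and the picture viewer there is one more tool, called after "Emit:" in YAML: its name, and indented under it one key for each argument. apply_moves: Moves the arm, as the interface text tells. Shifts and turns lie within -1 to 1; 1 stands for 40 mm of shift or 0.12 rad of turn. Its arguments: {"type":"object","properties":{"commands":{"type":"array"},"force":{"type":"number"}},"required":["commands"]}

```bash
mkdir -p pics
cat > h.py <<'E'
import numpy as np,cv2,pickle
from bench import manip
def grab(n):
    d=manip.get_image(n); pickle.dump(d,open(f'pics/{n}.pkl','wb')); return d
def world(d):
    R=cv2.Rodrigues(np.array(d['rvec'],float))[0];t=np.array(d['tvec'],float).ravel()
    v,u=np.mgrid[0:400,0:640];z=d['depth']
    c=np.stack([(u-d['cx'])/d['fx']*z,(v-d['cy'])/d['fy']*z,z],-1)
    w=(c-t)@R; w[z==0]=np.nan; return w
E
python3 - <<'E'
from h import *
for n in('side','top'):
    d=grab(n); cv2.imwrite(f'pics/{n}1.png',d['image'][...,::-1])
    print(n,d['fx'],d['rvec'],d['tvec'])
s=manip.state();print(s, manip.tips_ahead)
E
```

```text
side 382.1573079753863 [ 2.27246042 -0.46105997  0.19920746] [-0.51186131  0.28618987  0.86260462]
top 369.9372380171719 [ 2.15004359 -2.10809671  0.14618342] [0.01032422 0.59121948 1.19896897]
{'clock': 0.1, 'q': array([-1.51808470e+00,  1.59003350e-01,  1.59813293e+00,  3.25682172e-05,
        1.38623403e+00, -2.10098424e-01]), 'qvel': array([ 0.00053918,  0.00105849, -0.00183175, -0.00075518,  0.00237454,
       -0.00081626]), 'tau': array([ 7.25888367e-04, -3.96990073e+01, -3.32338893e+01, -1.85637314e-04,
        4.18081472e-03,  1.83054408e-05]), 'eef_pos': array([ 0.14934297, -0.5547117 ,  0.24439229]), 'tcp_rot': array([-3.11275512e+00, -4.11392817e-01, -2.69484816e-04]), 'wrist_force': array([-0.71514971, -0.35180931,  0.50171617]), 'wrist_torque': array([ 0.05946065, -0.00411771, -0.01379279]), 'grasp_force': 0.0, 'finger_gap': 0.08530700566267459} 0.014
```

View pics/side1.png

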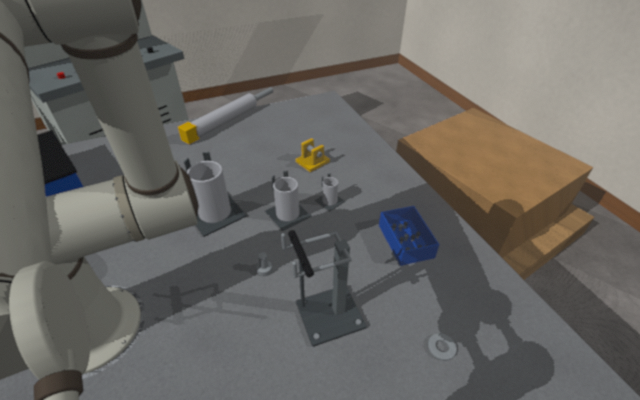

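View pics/top1.png

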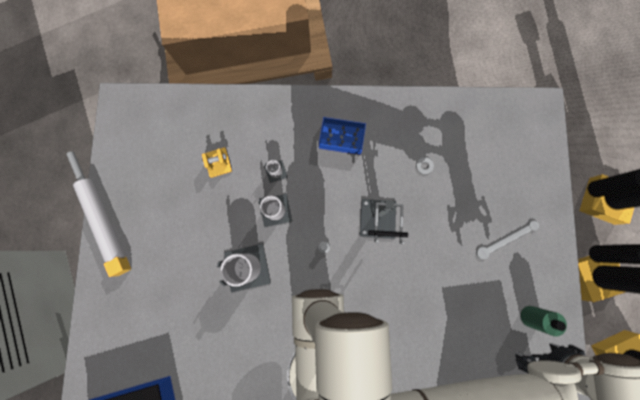

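Side view: the key's bar is at about (300,252) on the hook, whose post is at (340,265). There are three cups, at (210,190), (287,198) and (331,190) in the side view and (240,268), (272,208) and (275,169) in the top view. I'll measure their sizes and enlarge a crop to choose between them.

Run:
```python
from h import *
d=pickle.load(open('pics/top.pkl','rb'));w=world(d)
for n,(u,v,r) in dict(big=(240,268,32),mid=(272,208,24),small=(275,169,16)).items():
    p=w[v-r:v+r,u-r:u+r].reshape(-1,3);p=p[~np.isnan(p[:,0])]
    h=np.histogram(p[:,2],bins=np.arange(0,.25,.004));i=[(round(float(h[1][k]),3),int(h[0][k])) for k in range(len(h[0])) if h[0][k]>4]
    print(n,i)
im=d['image'][...,::-1]
a=cv2.resize(im[150:300,200:300],None,fx=4,fy=4,interpolation=cv2.INTER_CUBIC)
b=cv2.resize(im[185:260,345:420],None,fx=5.2,fy=5.2,interpolation=cv2.INTER_CUBIC)
c=np.zeros((600,800,3),np.uint8);c[:,:400]=a;c[:390,405:795]=b
cv2.imwrite('pics/crop1.png',c)
for n,(u0,u1,v0,v1) in dict(hook=(355,412,192,245)).items():
    p=w[v0:v1,u0:u1];
    for lo,hi in((.225,.245),(.247,.262),(.264,.285)):
        m=(p[...,2]>lo)&(p[...,2]<hi);q=p[m];print(lo,m.sum(),q.min(0),q.max(0),q.mean(0)) if m.any() else 0
```

```text
big [(0.0, 868), (0.004, 589), (0.008, 385), (0.012, 42), (0.016, 16), (0.02, 11), (0.024, 13), (0.028, 18), (0.032, 10), (0.036, 9), (0.04, 20), (0.044, 12), (0.048, 19), (0.052, 14), (0.056, 13), (0.06, 17), (0.064, 13), (0.068, 16), (0.072, 11), (0.076, 17), (0.08, 21), (0.084, 13), (0.088, 14), (0.092, 19), (0.096, 18), (0.1, 15), (0.104, 13), (0.108, 13), (0.112, 20), (0.116, 19), (0.12, 16), (0.124, 18), (0.128, 24), (0.132, 15), (0.136, 25), (0.14, 14), (0.144, 19), (0.148, 21), (0.152, 30), (0.156, 117), (0.16, 62), (0.164, 6), (0.172, 7), (0.176, 7), (0.18, 12), (0.184, 14)]
mid [(0.0, 710), (0.004, 322), (0.008, 77), (0.012, 11), (0.016, 10), (0.02, 13), (0.024, 5), (0.028, 6), (0.036, 9), (0.04, 8), (0.044, 9), (0.048, 8), (0.052, 8), (0.056, 10), (0.06, 11), (0.068, 12), (0.072, 5), (0.076, 12), (0.08, 10), (0.084, 9), (0.088, 9), (0.092, 9), (0.096, 11), (0.1, 10), (0.104, 9), (0.108, 19), (0.112, 46), (0.116, 32), (0.132, 8)]
small [(0.0, 317), (0.004, 96), (0.008, 13), (0.012, 5), (0.016, 6), (0.02, 9), (0.024, 9), (0.028, 7), (0.032, 6), (0.036, 5), (0.04, 9), (0.044, 7), (0.048, 8), (0.052, 6), (0.056, 9), (0.06, 8), (0.064, 9), (0.068, 12), (0.072, 16), (0.076, 18), (0.08, 6)]
0.225 306 [ 0.41942083 -0.22187552  0.22510635] [ 0.54177269 -0.13966667  0.24480511] [ 0.5009355  -0.1814932   0.23771039]
0.247 227 [ 0.41924496 -0.23095091  0.24724763] [ 0.45614085 -0.12141192  0.25889672] [ 0.44660778 -0.17639664  0.25282921]
0.264 16 [ 0.42138047 -0.21636589  0.26501997] [ 0.42805656 -0.13862755  0.27472691] [ 0.42522645 -0.17754356  0.27043263]
```

View pics/crop1.png

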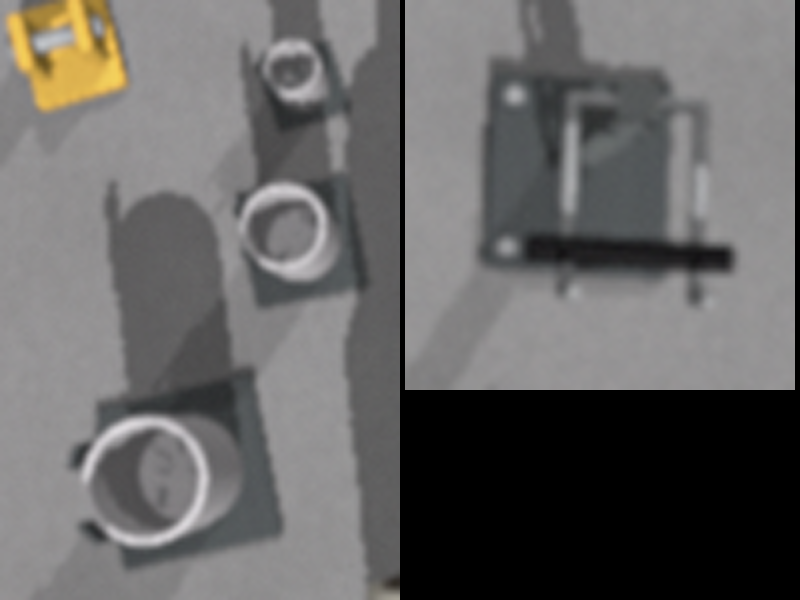

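The middle cup, at top (272,208) and crop (283,232), is the one meant: its rim is at 0.116 m, while the big one is at 0.160 and the small one at 0.080. Next I'll fit its rim, ears and foot plate.

Run:
```python
from h import *
from scipy.optimize import least_squares
T=pickle.load(open('pics/top.pkl','rb'));S=pickle.load(open('pics/side.pkl','rb'))
wt=world(T)
fit=lambda q:least_squares(lambda a:np.hypot(q[:,0]-a[0],q[:,1]-a[1])-a[2],[*q[:,:2].mean(0),.03],loss='soft_l1',f_scale=.002).x
q=wt[180:236,240:304].reshape(-1,3);r=q[(q[:,2]>.111)&(q[:,2]<.121)];c=fit(r);print('rim fit',c,len(r))
for n,w in(('top',wt),('side',world(S))):
    q=w.reshape(-1,3);dd=np.hypot(q[:,0]-c[0],q[:,1]-c[1])
    e=q[(dd<.06)&(q[:,2]>.122)&(q[:,2]<.14)];print(n,'ears',e.round(3).tolist()[:60])
    pl=q[(dd<.075)&(q[:,2]>.004)&(q[:,2]<.009)];
    m=(dd<.045)&(q[:,2]>.110)&(q[:,2]<.121);print('rim',n,fit(q[m]),m.sum())
# foot plate via colour in top
im=T['image'].astype(int);m=(np.abs(wt[...,2]-.006)<.006)&(im.sum(2)<260)&(np.hypot(wt[...,0]-c[0],wt[...,1]-c[1])<.08)
b=wt[m][:,:2];print('plate',cv2.minAreaRect((b*1000).astype(np.float32)))
im=S['image'][...,::-1];cv2.imwrite('pics/crop2.png',cv2.resize(im[165:230,255:350],None,fx=8,fy=8,interpolation=cv2.INTER_CUBIC))
```

```text
rim fit [0.53212619 0.17197756 0.03180675] 87
top ears [[0.549, 0.206, 0.134], [0.549, 0.203, 0.133], [0.546, 0.206, 0.133], [0.546, 0.203, 0.131], [0.543, 0.208, 0.134], [0.543, 0.205, 0.134], [0.544, 0.204, 0.124], [0.54, 0.209, 0.13], [0.54, 0.205, 0.133], [0.509, 0.201, 0.132], [0.508, 0.197, 0.135], [0.505, 0.197, 0.133], [0.505, 0.194, 0.136], [0.503, 0.195, 0.128], [0.502, 0.19, 0.137], [0.5, 0.192, 0.125]]
rim top [0.53195946 0.17206528 0.03190765] 91
side ears [[0.541, 0.208, 0.136], [0.544, 0.208, 0.135], [0.546, 0.207, 0.135], [0.549, 0.206, 0.135], [0.552, 0.206, 0.134], [0.541, 0.208, 0.132], [0.544, 0.208, 0.131], [0.546, 0.207, 0.132], [0.549, 0.206, 0.131], [0.552, 0.208, 0.129], [0.541, 0.211, 0.127], [0.543, 0.208, 0.128], [0.546, 0.207, 0.128], [0.549, 0.209, 0.126], [0.552, 0.207, 0.126], [0.541, 0.212, 0.122], [0.543, 0.207, 0.125], [0.546, 0.207, 0.124], [0.548, 0.205, 0.125], [0.551, 0.206, 0.123], [0.51, 0.203, 0.135], [0.54, 0.208, 0.122], [0.542, 0.206, 0.122], [0.505, 0.196, 0.138], [0.508, 0.195, 0.138], [0.502, 0.196, 0.135], [0.505, 0.196, 0.135], [0.508, 0.199, 0.132], [0.502, 0.196, 0.132], [0.504, 0.196, 0.132], [0.508, 0.199, 0.128], [0.511, 0.202, 0.125], [0.502, 0.197, 0.128], [0.503, 0.193, 0.13], [0.507, 0.197, 0.126], [0.5, 0.192, 0.129], [0.503, 0.192, 0.128], [0.507, 0.196, 0.124], [0.5, 0.193, 0.124], [0.503, 0.194, 0.122]]
rim side [0.53236807 0.17342065 0.03198536] 165
plate ((547.603759765625, 171.7335662841797), (129.40811157226562, 97.97113800048828), 11.628936767578125)
```

View pics/crop2.png

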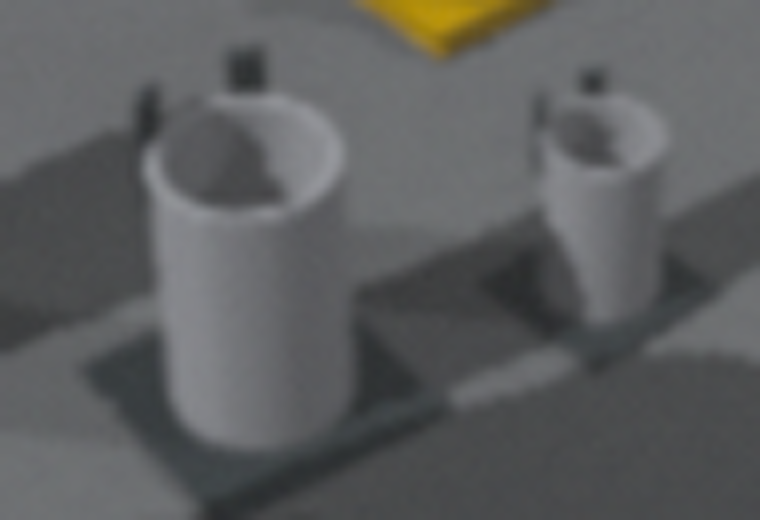

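The crop confirms it: the target cup is the left one, with ears at about crop (150,110) and (245,70). Their bearing is about 104° in world from the axis at (0.532,0.172). Now the bar's axis, while the tool lifts and turns to line up with it.

Run:
```python
from h import *
for n in('top','side'):
    d=pickle.load(open(f'pics/{n}.pkl','rb'));w=world(d)
    m=(w[...,2]>.243)&(w[...,2]<.262)&(w[...,0]>.432)&(w[...,0]<.47)&(w[...,1]<-.1)&(w[...,1]>-.25)&(d['image'].astype(int).sum(2)<130)
    p=w[m];print(n,m.sum(),p.min(0).round(4),p.max(0).round(4),np.median(p,0).round(4),cv2.minAreaRect((p[:,:2]*1000).astype(np.float32)))
    print(cv2.fitLine((p[:,:2]*1000).astype(np.float32),cv2.DIST_HUBER,0,.01,.01).ravel())
```

```text
top 150 [ 0.4407 -0.2256  0.2481] [ 0.4557 -0.1238  0.2588] [ 0.4476 -0.1679  0.2539] ((447.2657470703125, -174.53323364257812), (101.89279174804688, 12.564398765563965), 87.24341583251953)
[ 2.5027003e-02  9.9968678e-01  4.4725510e+02 -1.7297681e+02]
side 344 [ 0.439  -0.2299  0.2464] [ 0.4557 -0.124   0.2588] [ 0.4466 -0.1835  0.2547] ((447.3064880371094, -177.04196166992188), (105.94610595703125, 13.934463500976562), 87.61754608154297)
[ 4.2597827e-02  9.9909228e-01  4.4637024e+02 -1.8235907e+02]
```

Emit:
apply_moves:
  commands:
    - [[0, 0, -0.3, 0, 0, -1, 0], [0, 0, -0.3, 0, 0, -1, 0], [0, 0, -0.3, 0, 0, -1, 0], [0, 0, -0.3, 0, 0, -1, 0], [0, 0, -0.3, 0, 0, -1, 0], [0, 0, -0.3, 0, 0, -1, 0], [0, 0, -0.3, 0, 0, -1, 0], [0, 0, -0.3, 0, 0, -1, 0], [0, 0, -0.3, 0, 0, -1, 0], [0, 0, -0.3, 0, 0, -1, 0], [0, 0, 0, 0, 0, -0.9, 0], [0, 0, 0, 0, 0, 0, 0]]

```text
clock: 1.6
eef_pos: [0.1493, -0.5551, 0.3649]
tcp_rot: [-2.222, -2.22, -0.001]
wrist_force: [-1.0, 0.1, 0.9]
finger_gap: 0.0851
grasp_force: 0.0
```

Emit:
apply_moves:
  commands:
    - [[0.79, 0.62, 0, 0, 0, 0, 0.2], [0.79, 0.62, 0, 0, 0, 0, 0.2], [0.79, 0.62, 0, 0, 0, 0, 0.2], [0.79, 0.62, 0, 0, 0, 0, 0.2], [0.79, 0.62, 0, 0, 0, 0, 0.2], [0.79, 0.62, 0, 0, 0, 0, 0.2], [0.79, 0.62, 0, 0, 0, 0, 0.2], [0.79, 0.62, 0, 0, 0, 0, 0.2], [0.79, 0.62, 0, 0, 0, 0, 0.2], [0.79, 0.62, 0, 0, 0, 0, 0.2], [0.79, 0.62, 0, 0, 0, 0, 0.2], [0.76, 0.63, 0, 0, 0, 0, 0.2], [0, 0, 0, 0, 0, 0.3, 0.2], [0, 0, 0, 0, 0, 0, 0.2], [0, 0, 0, 0, 0, 0, 0.2]]
  force: 60

```text
clock: 3.48
eef_pos: [0.4468, -0.178, 0.3652]
tcp_rot: [-2.263, -2.179, 0.0]
wrist_force: [0.0, -0.2, -0.2]
finger_gap: 0.0684
grasp_force: 0.0
```

Run:
```python
from h import *
s=manip.state();d=grab('wrist');cv2.imwrite('pics/wrist1.png',d['image'][...,::-1]);print(d['tool_from_camera'].round(3),s['q'],s['eef_pos'],s['finger_gap'])
```

```text
[[-0.    -0.947 -0.323  0.083]
 [ 1.    -0.    -0.     0.   ]
 [ 0.    -0.323  0.947 -0.127]
 [ 0.     0.     0.     1.   ]] [-6.30960323e-01 -1.42729340e-01  1.66646478e+00 -2.69188835e-04
  1.61815901e+00 -5.93175412e-01] [ 0.44681853 -0.17804659  0.36515123] 0.06843436064212233
```

View pics/wrist1.png

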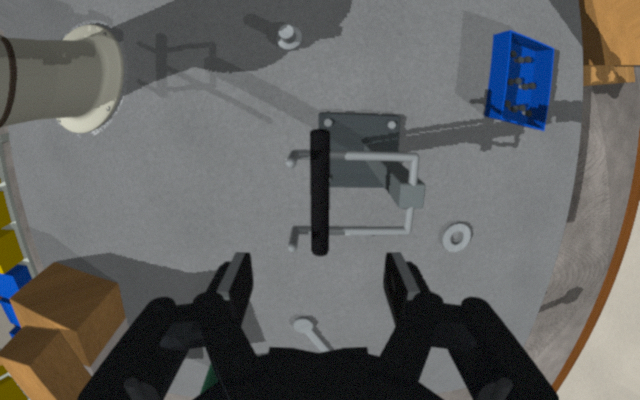

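The bar runs up column 320, rows 130–255, centred between the fingers and parallel to tool x. I'll descend 0.120 m so the grasp point (5 mm behind the TCP) is near the bar's axis: TCP z ≈ 0.245, grasp point 0.250.

Run:
```python
from h import *
d=pickle.load(open('pics/wrist.pkl','rb'))
for u,v in((320,192),(320,135),(320,250)):
    x,y=(u-d['cx']),(v-d['cy']);r=np.hypot(x,y);th=r/d['fx'];z=float(np.median(d['depth'][v-1:v+2,u-1:u+2]))
    k=z*np.tan(th)/max(r,1e-9);print(d['tool_from_camera']@[k*x,k*y,z,1])
```

```text
[0.00832651 0.00216397 0.11235986 1.        ]
[0.05463178 0.00210196 0.11190043 1.        ]
[-0.04428678  0.00227058  0.11167241  1.        ]
```

Emit:
apply_moves:
  commands:
    - [[0, 0, 0.5, 0, 0, 0, 0.2], [0, 0, 0.5, 0, 0, 0, 0.2], [0, 0, 0.5, 0, 0, 0, 0.2], [0, 0, 0.3, 0, 0, 0, 0.2], [0, 0, 0.1, 0, 0, 0, 0.2], [0, 0, 0, 0, 0, 0, 0.2]]

```text
clock: 4.28
eef_pos: [0.4474, -0.1775, 0.2897]
tcp_rot: [2.261, 2.18, 0.0]
wrist_force: [0.4, 0.1, -0.3]
finger_gap: 0.0679
grasp_force: 0.0
```

Emit:
apply_moves:
  commands:
    - [[0.1, 0.05, 0.4, 0, 0, 0, 0.2], [0, 0, 0.4, 0, 0, 0, 0.2], [0, 0, 0.3, 0, 0, 0, 0.2], [0, 0, 0.1, 0, 0, 0, 0.2], [0, 0, 0, 0, 0, 0, 0.5], [0, 0, 0, 0, 0, 0, 1], [0, 0, 0, 0, 0, 0, 1], [0, 0, 0, 0, 0, 0, 1], [0, 0, 0, 0, 0, 0, 1], [0, 0, 0, 0, 0, 0, 1], [0, 0, 0, 0, 0, 0, 1]]
  force: 60

```text
clock: 5.65
eef_pos: [0.4498, -0.1735, 0.2419]
tcp_rot: [2.26, 2.18, 0.0]
wrist_force: [0.2, -0.5, 5.3]
finger_gap: 0.0139
grasp_force: 58.6
```

Emit:
apply_moves:
  commands:
    - [[0, 0, -0.2, 0, 0, 0, 1], [0, 0, -0.3, 0, 0, 0, 1], [0, 0, -0.4, 0, 0, 0, 1], [0, 0, -0.4, 0, 0, 0, 1], [0, 0, -0.4, 0, 0, 0, 1], [0, 0, -0.4, 0, 0, 0, 1], [0, 0, -0.4, 0, 0, 0, 1], [0, 0, -0.2, 0, 0, 0, 1], [0, 0, 0, 0, 0, 0, 1], [0, 0, 0, 0, 0, 0, 1]]

```text
clock: 6.9
eef_pos: [0.4493, -0.1732, 0.3486]
tcp_rot: [-2.26, -2.18, 0.0]
wrist_force: [0.3, 0.1, -1.3]
finger_gap: 0.0139
grasp_force: 58.5
```

Run:
```python
from h import *
a=grab('side')['image'][...,::-1]; w=grab('wrist')['image'][...,::-1]
c=np.hstack([cv2.resize(a[160:360,240:400],None,fx=2.5,fy=2.5,interpolation=cv2.INTER_CUBIC),cv2.resize(w[100:400,200:440],None,fx=5/3,fy=5/3)])
cv2.imwrite('pics/lift1.png',c)
```

```text
(no output)
```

View pics/lift1.png

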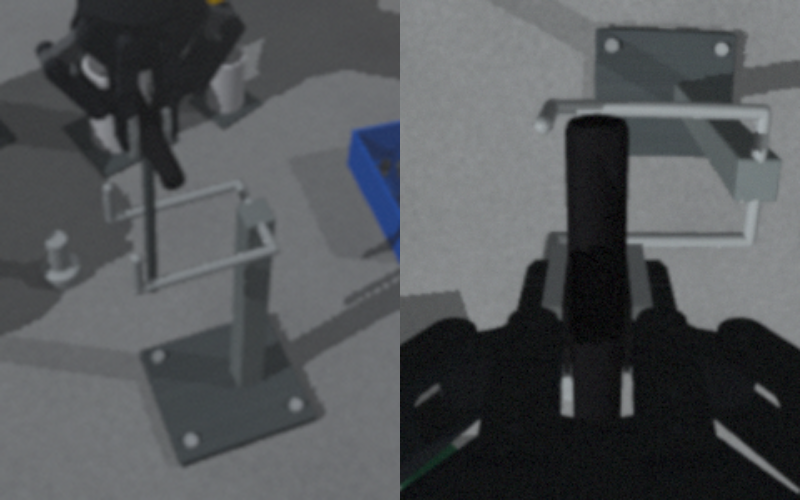

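The key is held at mid-bar and hangs plumb, with its foot still below the prong level between the tips. Next I draw it out along −x, then swing it to the cup.

Emit:
apply_moves:
  commands:
    - [[0, -0.2, 0, 0, 0, 0, 1], [0, -0.5, 0, 0, 0, 0, 1], [0, -0.5, 0, 0, 0, 0, 1], [0, -0.5, 0, 0, 0, 0, 1], [0, -0.4, 0, 0, 0, 0, 1], [0.4, 0, 0, 0, 0, 0, 1], [0.8, 0, 0, 0, 0, 0, 1], [0.8, 0, 0, 0, 0, 0, 1], [0.8, 0, 0, 0, 0, 0, 1], [0.4, 0, 0, 0, 0, 0, 1], [0, 0, 0, 0, 0, 0, 1]]

```text
clock: 8.38
eef_pos: [0.3702, -0.041, 0.3493]
tcp_rot: [2.258, 2.184, 0.001]
wrist_force: [-0.2, 0.2, -1.1]
finger_gap: 0.0144
grasp_force: 58.6
```

Emit:
apply_moves:
  commands:
    - [[0.4, 0.3, 0, 0, 0, 0, 1], [0.65, 0.5, 0, 0, 0, 0, 1], [0.65, 0.5, 0, 0, 0, 0, 1], [0.65, 0.5, 0, 0, 0, 0, 1], [0.65, 0.5, 0, 0, 0, 0, 1], [0.65, 0.5, 0, 0, 0, 0, 1], [0.65, 0.5, 0, 0, 0, 0, 1], [0.65, 0.4, 0, 0, 0, 0, 1], [0.4, 0.2, 0, 0, 0, 0, 1], [0, 0, 0, 0, 0, -0.75, 1], [0, 0, 0, 0, 0, -0.75, 1], [0, 0, 0, 0, 0, -0.75, 1], [0, 0, 0, 0, 0, 0, 1], [0, 0, 0, 0, 0, 0, 1]]

```text
clock: 10.12
eef_pos: [0.5338, 0.1656, 0.3493]
tcp_rot: [1.949, 2.464, -0.0]
wrist_force: [-0.6, 0.5, -1.0]
finger_gap: 0.0142
grasp_force: 58.7
```

Run:
```python
from h import *
from scipy.spatial.transform import Rotation as R
s=manip.state();print(R.from_rotvec(s['tcp_rot']).as_matrix().round(3),s['eef_pos'])
d=grab('side');a=d['image'][...,::-1];w=world(d);t=s['eef_pos']
m=(np.hypot(w[...,0]-t[0],w[...,1]-t[1])<.03)&(w[...,2]<.31)&(w[...,2]>.15);p=w[m]
for z in np.arange(.15,.31,.02):
    q=p[(p[:,2]>=z)&(p[:,2]<z+.02)]
    if len(q):print(round(z,2),len(q),np.median(q,0).round(4),q[:,2].min().round(4))
cv2.imwrite('pics/over1.png',np.hstack([cv2.resize(a[90:240,220:380],None,fx=2.5,fy=2.5,interpolation=cv2.INTER_CUBIC),cv2.resize(grab('top')['image'][...,::-1][130:280,200:360],None,fx=2.5,fy=2.5,interpolation=cv2.INTER_CUBIC)]))
```

```text
[[-0.23   0.973 -0.   ]
 [ 0.973  0.23  -0.   ]
 [-0.    -0.    -1.   ]] [0.5337535  0.16558619 0.34929375]
0.17 9 [0.5308 0.1617 0.1842] 0.1807
0.19 23 [0.5309 0.1618 0.2023] 0.1908
0.21 24 [0.5314 0.1616 0.2206] 0.2115
0.23 21 [0.5316 0.1618 0.2413] 0.2323
0.25 28 [0.5317 0.1623 0.2605] 0.2504
0.27 23 [0.5313 0.1614 0.2807] 0.2708
0.29 28 [0.5319 0.1623 0.3009] 0.2911
```

View pics/over1.png

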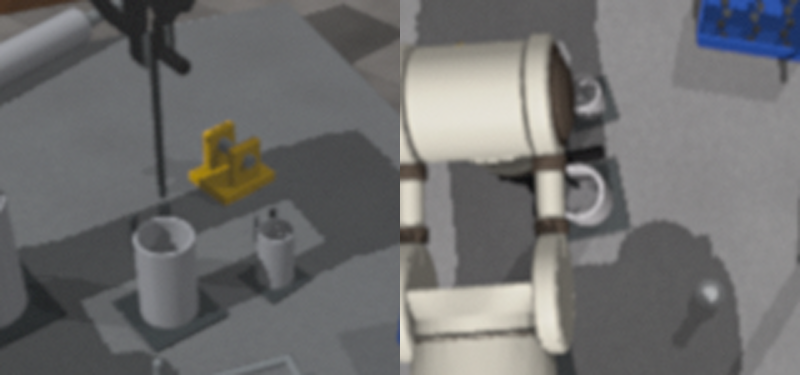

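Foot at about (0.534,0.165,0.180), plumb, and tool x lies along the cup's +x. It is clear to go down inside the rim.

Emit:
apply_moves:
  commands:
    - [[0, 0, 0.3, 0, 0, 0, 1], [0, 0, 0.4, 0, 0, 0, 1], [0, 0, 0.4, 0, 0, 0, 1], [0, 0, 0.4, 0, 0, 0, 1], [0, 0, 0.4, 0, 0, 0, 1], [0, 0, 0.4, 0, 0, 0, 1], [0, 0, 0.4, 0, 0, 0, 1], [0, 0, 0.4, 0, 0, 0, 1], [0, 0, 0.4, 0, 0, 0, 1], [0, 0, 0.3, 0, 0, 0, 1], [0, 0, 0.2, 0, 0, 0, 1], [0, 0, 0.15, 0, 0, 0, 1], [0, 0, 0.1, 0, 0, 0, 1], [0, 0, 0, 0, 0, 0, 1], [0, 0, 0, 0, 0, 0, 1]]

```text
clock: 12.1
eef_pos: [0.534, 0.1659, 0.1797]
tcp_rot: [1.947, 2.465, 0.001]
wrist_force: [0.0, -0.4, -1.4]
finger_gap: 0.0142
grasp_force: 58.7
```

Emit:
apply_moves:
  commands:
    - [[0, 0, 0.04, 0, 0, 0, 1], [0.15, 0, 0, 0, -0.3, 0, 1], [0.15, 0, 0, 0, -0.3, 0, 1], [0.15, 0, 0, 0, -0.3, 0, 1], [0.15, 0, 0, 0, -0.3, 0, 1], [0.15, 0, 0, 0, -0.3, 0, 1], [0.15, 0, 0, 0, -0.3, 0, 1], [0, 0, 0, 0, 0, 0, 1], [0, 0, 0, 0, 0, 0, 1]]

```text
clock: 13.22
eef_pos: [0.5256, 0.2005, 0.1746]
tcp_rot: [1.838, 2.328, -0.199]
wrist_force: [-0.4, -0.4, -0.9]
finger_gap: 0.0141
grasp_force: 58.7
```

Run:
```python
from h import *
from scipy.spatial.transform import Rotation as R
s=manip.state();r=R.from_rotvec(s['tcp_rot']).as_matrix();t=s['eef_pos'];f=t+.170*r[:,2]
c=np.array([.532,.1725,.006]);e=np.array([-.233,.972,0]);g=np.array([-.972,-.233,0])
n=f-.118*r[:,2]
print('foot',f,'cup xy',(f-c)@e,(f-c)@g,'neck rel rest',(n-c)@e-.03,(n-c)@g,'lean',np.degrees(np.arccos(-r[2,2])))
a=grab('side')['image'][...,::-1]
cv2.imwrite('pics/lean1.png',cv2.resize(a[100:230,230:370],None,fx=4,fy=4,interpolation=cv2.INTER_CUBIC))
```

```text
foot [0.53406356 0.16512694 0.00851388] cup xy -0.007647419430766344 -0.00028785539461456135 neck rel rest -0.012420324300876369 -0.00029894641391070825 lean 12.35030408160136
```

View pics/lean1.png

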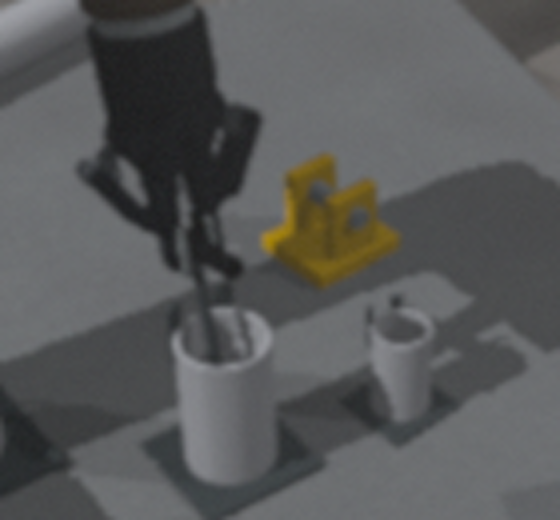

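The shaft is inside the cup, leaning toward the gap between the ears at about 12°. I'll tilt a little more, seat the foot, and then loosen gently.

Emit:
apply_moves:
  commands:
    - [[0.14, 0, 0, 0, -0.27, 0, 1], [0.14, 0, 0, 0, -0.27, 0, 1], [0, 0, 0.03, 0, 0, 0, 1], [0, 0, 0.03, 0, 0, 0, 1], [0, 0, 0, 0, 0, 0, 1], [0, 0, 0, 0, 0, 0, 1]]

```text
clock: 14.02
eef_pos: [0.5239, 0.211, 0.1711]
tcp_rot: [1.803, 2.283, -0.251]
wrist_force: [-0.7, 1.7, 5.7]
finger_gap: 0.0145
grasp_force: 59.4
```

Foot contact is felt (+7 N). Opening slowly.

Emit:
apply_moves:
  commands:
    - [[0, 0, 0, 0, 0, 0, 1], [0, 0, 0, 0, 0, 0, 0.82], [0, 0, 0, 0, 0, 0, 0.8], [0, 0, 0, 0, 0, 0, 0.78], [0, 0, 0, 0, 0, 0, 0.76], [0, 0, 0, 0, 0, 0, 0.73], [0, 0, 0, 0, 0, 0, 0.7], [0, 0, 0, 0, 0, 0, 0.6], [0, 0, 0, 0, 0, 0, 0.5], [0, 0, 0, 0, 0, 0, 0.4], [0, 0, 0, 0, 0, 0, 0.4]]
  force: 20

```text
clock: 15.4
eef_pos: [0.5231, 0.2106, 0.1696]
tcp_rot: [1.804, 2.284, -0.255]
wrist_force: [0.4, -0.2, -0.2]
finger_gap: 0.0511
grasp_force: 0.0
```

Run:
```python
from h import *
a=grab('side')['image'][...,::-1];w=grab('wrist')['image'][...,::-1]
cv2.imwrite('pics/rel1.png',np.hstack([cv2.resize(a[100:230,230:360],(450,450),interpolation=cv2.INTER_CUBIC),cv2.resize(w[150:400,220:420],(350,450))]))
```

```text
(no output)
```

View pics/rel1.png

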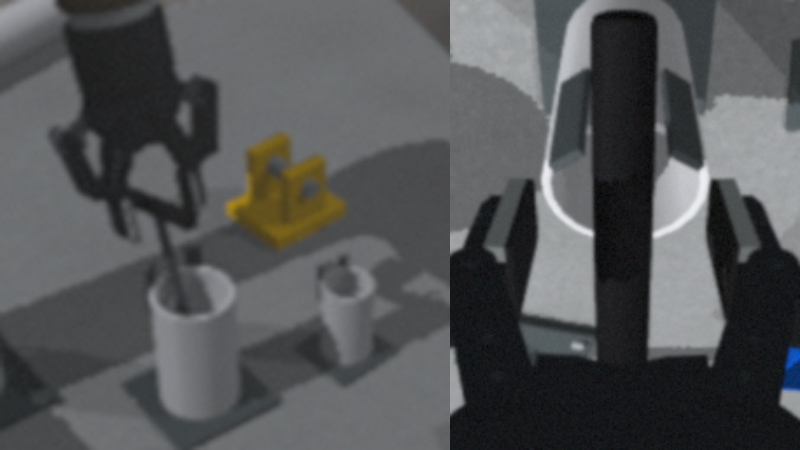

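The key is released and leans between the ears, with the bar free between the open fingers. Retracting along the tool axis.

Emit:
apply_moves:
  commands:
    - [[0, 0, -0.1, 0, 0, 0, 0.3], [0, 0, -0.3, 0, 0, 0, 0.2], [0, 0, -0.5, 0, 0, 0, 0.2], [0, 0, -0.6, 0, 0, 0, 0.2], [0, 0, -0.6, 0, 0, 0, 0.2], [0, 0, -0.6, 0, 0, 0, 0.2], [0, 0, -0.3, 0, 0, 0, 0.2], [0, 0, 0, 0, 0, 0, 0.2], [0, 0, 0, 0, 0, 0, 0.2], [0, 0, 0, 0, 0, 0, 0.2]]

```text
clock: 16.75
eef_pos: [0.5149, 0.2426, 0.2837]
tcp_rot: [1.804, 2.285, -0.258]
wrist_force: [0.1, -0.9, 1.1]
finger_gap: 0.0685
grasp_force: 0.0
```

Run:
```python
from h import *
d=grab('side');a=d['image'][...,::-1];w=world(d)
cv2.imwrite('pics/fin1.png',cv2.resize(a[90:230,230:370],None,fx=4,fy=4,interpolation=cv2.INTER_CUBIC))
m=(np.abs(w[...,0]-.525)<.05)&(np.abs(w[...,1]-.21)<.1)&(w[...,2]>.137)&(w[...,2]<.165)
p=w[m];e=np.array([-.233,.972]);g=np.array([-.972,-.233]);c=np.array([.532,.1725])
for z in(.137,.144,.151,.158):
    q=p[(p[:,2]>=z)&(p[:,2]<z+.007)]
    if len(q):print(z,len(q),np.median((q[:,:2]-c)@e),np.median((q[:,:2]-c)@g))
```

```text
0.137 10 0.030606441939942913 0.0013170380195102237
0.144 7 0.031417696366879286 0.0007233001383116475
0.151 11 0.036797319436941714 0.0024914829871295996
0.158 17 0.04226750820934502 0.0024075727089870806
```

View pics/fin1.png

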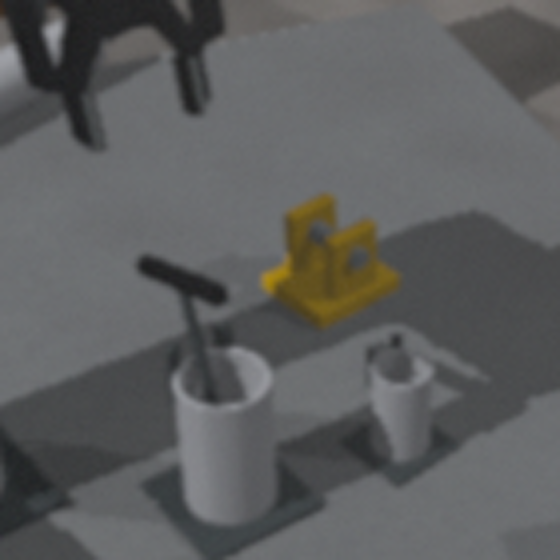

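The key leans in the ear gap, about 2 mm sideways of the middle. The gripper is well clear and the bystanders are undisturbed, so I'm handing in.

```bash
python3 -c "
from bench import manip
print(manip.hand_in())"
```

```text
the job is handed in; nothing more can be done
None
```

The key was lifted off the hook, lowered foot first into the middle cup (116 mm rim) and released leaning between its ears; I handed the job in at about 17 s, and no verdict was returned.

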